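# Clamp a tube in the V-block fixture

### The job

Take the aluminium tube from the wooden rest and lay it centred in the two V-blocks of the drilling fixture, then slide it lengthwise along the Vs until it is felt to butt gently against the end stop. Then swing the clamp strap over and press it down moderately on the tube, and leave it shut, with the tube still centred and against the stop. The tube is thin-walled, so never push it hard against the stop nor lean hard on the strap, and leave the other things on the bench alone.

Things in the scene. Friction and masses are not known exactly. Their poses are not given: they have to be found in the camera images.
- tube: Loose thin aluminium tube, 30 mm diameter, 170 mm long, ends alike, 0.18 to 0.35 kg. Origin: its middle, on its axis; x along it. Starts in the rest's notches, axis level, 47 mm above the bench, with 90 mm free between the uprights for gripping. It dents if pushed on the stop with over 25 N or pressed by the strap's pad with over 60 N. The push on the stop counts from 3 N, for 0.2 s.
- rest: Fixed wooden rest: board 130 x 70 x 8 mm with two notched uprights 43 mm high, 14 mm thick, centred at x = -52 and +52 mm. Origin: centre of its underside, on the bench; x along the tube that it carries. Rest and fixture may change sides.
- fixture: Fixed drilling fixture: grey plate 260 x 100 x 10 mm with two steel V-blocks and an end stop. Origin: on the bench, under the middle between the V-blocks; x runs along the Vs towards the stop. The stop is a dark upright steel face, 34 x 34 mm, square to x, centred on the tube's axis, set by hand anywhere from x = 80 to 105 mm; its setting is not measured and must be felt.
- fixture_v (a point): Where the axis of a seated tube passes midway between the V-blocks: 55.2 mm above the fixture's origin, axes alike. V-blocks centred at x = -55 and +55 mm, 24 mm thick, 60 mm wide, 54 mm high; V 90 degrees, 40 mm wide at the lips, bottom 34 mm above the bench. Between them 86 mm are open down to the plate, so fingers can straddle the tube. Pressed down hard, the tube binds in the Vs.
- strap_pivot (a point): Centre of the strap's hinge pin, fixed at x = -55, y = +38, z = 78 mm in the fixture's frame. The pin is parallel to the fixture's x; its two cheeks are 18 mm wide and 87 mm high.
- strap_tip (a point): Middle of the outer face of the round paddle (28 mm across, 10 mm thick) at the strap's free end, 80 mm from the pin, 5 mm outwards of the strap's mid-plane. The face to push; faces up when shut. The strap is a dark steel bar 16 mm wide, 10 mm thick; a brass pad below it, 38 mm from the pin, bears on the tube.
- strap (a joint): Strap angle, rad. 0: shut, level from the pin over the tube to the -y side, pad on the seated tube, top 83 mm above the bench. 1.57: upright. Starts thrown back to the +y side at 2.1 to 2.4; ends at 2.5 and -0.06. Stiff hinge (0.15 N m, 2 N at the paddle): stays where left. A push on the paddle, less those 2 N, is doubled at the tube; the press counts from 6 N there, for 0.3 s.
- sanding_block: Loose cork-brown sanding block, 63 x 110 x 32 mm, a bystander behind the work; origin: centre of its underside.
- tape_measure: Loose yellow tape measure, 37 x 118 x 64 mm, a bystander to the left of the work; origin: centre of its underside.
- spanner_13: Loose steel spanner, 28 x 183 x 9 mm, a bystander to the right of the work; origin: centre of its underside.
Mind the look-alikes: they are no part of the job. There is more than one size of the tube; the one meant has the size given above.

How it is judged:
On the way, in this order (a step that is already met when the one before it is completed fails the run):
1. the tube lies centred in both Vs and is pushed against the end stop with at least 3 N for 0.2 s (y of tube in the frame of fixture between -0.0025 and 0.0025 m and z of tube in the frame of fixture between 0.0527 and 0.0577 m and angle between the x axis of tube and the x axis of fixture, either way round below 0.04 rad and contact force between tube and stop_c0 above 3 N), for 0.2 s.
2. the strap's pad presses on the tube with at least 6 N for 0.3 s, the tube centred and against the stop (y of tube in the frame of fixture between -0.0025 and 0.0025 m and z of tube in the frame of fixture between 0.0527 and 0.0577 m and angle between the x axis of tube and the x axis of fixture, either way round below 0.04 rad and distance between tube and stop_c0 below 0.0925 m and contact force between tube and strap above 6 N), for 0.3 s.
At the end, for the whole second after the job is handed in: The tube lies at rest in both Vs, its middle within 2.5 mm of the Vs' axis sideways and in height and its axis within 0.04 rad of theirs, its end within 2.5 mm of the end stop, and the strap is shut on it (within 0.04 rad of 0) (y of tube in the frame of fixture between -0.0025 and 0.0025 m and z of tube in the frame of fixture between 0.0527 and 0.0577 m and angle between the x axis of tube and the x axis of fixture, either way round below 0.04 rad and distance between tube and stop_c0 below 0.0925 m and value of joint strap between -0.04 and 0.04 rad and linear speed of tube below 0.01 m/s); the robot touches nothing.
It fails at once if the tube is pushed against the end stop with more than 25 N (contact force between tube and stop_c0 above 25 N).
It fails at once if the strap presses on the tube with more than 60 N (contact force between tube and strap above 60 N).
It fails at once if the sanding block is shifted by more than 15 mm (distance of sanding_block from where it was at the start of the episode above 0.015 m).
It fails at once if the tape measure is shifted by more than 15 mm (distance of tape_measure from where it was at the start of the episode above 0.015 m).
It fails at once if the spanner is shifted by more than 15 mm (distance of spanner_13 from where it was at the start of the episode above 0.015 m).
It also fails if it takes over 70 s, if anything falls off the work surface, if the arm or the gripper's body presses on something with over 40 N, if the wrist force passes 120 N, or if a joint passes its speed limit or range.

### The arm

A 6-joint arm with a two-finger parallel gripper is mounted at the origin on a cart in front of the work surface, level with it; the furniture and walls round the work are solid. World frame = base frame: x ahead of the robot, y to its left, z up, the work surface at z = 0. Lengths are in m, angles in rad, forces in N, time in s.
With the tool pointing down it reaches from about 0.35 to 0.925 m from the base axis. Payload 6.4 kg.
Tool frame: the origin (TCP) lies midway between the tips of the shut fingers; the grasp point (between the pads) lies arm.grasp_offset behind it (arm.grasp_offset is the distance from the TCP to the grasp point, in m); z points along the fingers, y is the line along which they close (so a half turn about z gives the same grasp; the last joint's range is limited). The gripper opens to 85 mm and grips with 20 to 120 N. Pads are 22 mm wide; open, the fingers measure 114 mm over their backs; the gripper's body (76 mm by 85 mm) begins 54 mm behind the grasp point. The pads swing forward as they close: fully open they stand 13 mm farther back than shut.
Start: joints at [1.102, 0.245, 1.558, -0, 1.339, -0.174], TCP at [0.189, 0.622, 0.231] pointing down, gripper open.
Joint ranges: [-3.13, 3.13], [-1.02, 2.26], [0.13, 2.54], [-0.95, 4.09], [0.21, 2.88], [-2.74, 2.74]. Speed limits (rad/s): [2.57, 2.57, 3.14, 3.14, 3.14, 3.14].

### API

Orientations are given as a unit quaternion [w, x, y, z].
In Python, from bench import arm gives the robot as it stands. The module is installed in compiled form; this text tells all that it offers.
- The arm moves only by the shell command python3 -m crank 'ROWS' [FORCE]. ROWS is a JSON object of lists of equal length, an entry for each row: "fingers": the closure in counts, from 0 (fully open) to 255 (shut); "linear": the shift along the tool's x, y, z in mm, a list of three; "yaw": the turn about the tool's z in degrees. In form: {"fingers": [fingers, ...], "linear": [[dx, dy, dz], ...], "yaw": [yaw, ...]}. A call has 1 to 12 rows; each row is the pose to reach, as a shift and turn from the pose commanded when the call began, along the tool's axes at that moment; what a row does not reach only later rows make up. A row lasts 1/12 s, in which the tool goes at most 41.7 mm and 7.16 degrees, less where a joint would pass 70% of its speed; a pose out of reach is approached as far as the arm can. A call with a gripper value outside its range is refused whole. The fingers move at their own pace and stop on an object; FORCE is the grip in N (left out, the last holds). Time passes only in rows, so rows that repeat a pose let the fingers close. It gives the time, the measured TCP pose, the force, the opening and the grip force at its end, in the units of the state.
- arm.sense(): the state, without advancing time (a new reading comes with each control period).
- arm.grab_frame(name): name is "side" or "top"; returns a dict with "frame" (420x560x3 uint8, red, green, blue), "fx", "fy", "cx", "cy" (pixels), "rvec" (rotation vector, rad) and "tvec" (3), from world to camera coordinates, as OpenCV has them. Camera axes: x right, y down, z forward; pixel columns grow to the right and rows downward; lengths in m; the calibration is good to about 2 mm. A picture is of the moment at which its call begins. There is no depth.
- arm.hand_in(): hands the job in; it is judged then, once.
Trained networks look in the newest picture that a camera, given by its name, has taken for a name from the list of things; names that differ only in an ending like _2 or _b are one class to them, and where a whole thing is asked for, a point or a joint stands for the part that bears it (a point fixed in the world has none). Each returns a list of dicts, best first, with "score" (0 to 1); they miss things now and then, are a little off and sometimes report something else, mostly with a low value. They report only what shows in the picture. A call takes as long as a camera call. They do not tell look-alikes from the thing itself.
- arm.silhouettes(camera, name): "pixels" (420x560 bool, what is visible of it) and "bbox" ([left, top, width, height] in pixels, round what is visible of it).
- arm.tip_of(camera, name): "uv" ([column, row] in pixels: a listed point, or the origin of a listed thing).
The state is a dict: "time_s": time; "q": joint angles; "dq": joint speeds; "joint_efforts": joint torques, N m; "tool_pos": TCP position; "tool_rot": TCP orientation; "force": force on the tool from outside, world axes, zero at the start; "torque": the same for the moment, N m; "opening": opening from 0.0 (shut) to 1.0 (fully open); "gripper_force": force on a finger pad.
Only numpy, scipy, OpenCV 4.12 (cv2) and the standard library are available. Lean on these libraries where they do the work, as an engineer would, in place of code of your own. Each camera call takes 0.05 s, during which the arm holds its last target. There are 200 camera calls.

## Working session

There is one attempt and no reset: what is moved stays moved. The work goes in short steps, Python scripts to look and compute and a shell command to move; the robot and the scene stay as the last step left them, time stands still between calls to the robot, and variables do not carry over. Pictures are saved under pics/ and viewed, at most 10 in all, crops included, and the job is handed in when it is done.

```bash
mkdir -p pics; cat > h.py <<'E'
import numpy as np, cv2
from bench import arm
def cam(n):
    f=arm.grab_frame(n); R=cv2.Rodrigues(np.array(f["rvec"],float))[0]; t=np.array(f["tvec"],float).ravel()
    return f,R,t
def ray(f,R,t,uv):
    d=R.T@np.array([(uv[0]-f["cx"])/f["fx"],(uv[1]-f["cy"])/f["fy"],1.]); return -R.T@t,d
def atz(f,R,t,uv,z):
    c,d=ray(f,R,t,uv); return c+d*(z-c[2])/d[2]
def proj(f,R,t,P):
    p=R@np.array(P,float)+t; return [p[0]/p[2]*f["fx"]+f["cx"],p[1]/p[2]*f["fy"]+f["cy"]]
E
python3 - <<'E'
from h import *
print({k:np.round(v,3).tolist() if not isinstance(v,(int,float)) else v for k,v in arm.sense().items()}, arm.grasp_offset)
Z=dict(tube=.047,rest=0,fixture=0,fixture_v=.0552,strap_pivot=.078,strap_tip=.1,sanding_block=0,tape_measure=0,spanner_13=0)
for c in("side","top"):
    f,R,t=cam(c); cv2.imwrite(f"pics/{c}0.png",f["frame"][:,:,::-1]); print(c,(-R.T@t).round(3))
    for n,z in Z.items():
        for d in arm.tip_of(c,n)[:3]:
            print(n,round(d["score"],2),np.round(d["uv"]),atz(f,R,t,d["uv"],z).round(3))
E
```

```text
{'time_s': 0.0, 'q': [1.102, 0.246, 1.559, -0.0, 1.339, -0.174], 'dq': [0.0, -0.0, 0.0, 0.0, -0.001, -0.002], 'joint_efforts': [-0.001, -42.952, -32.613, -0.0, 0.005, -0.0], 'tool_pos': [0.189, 0.621, 0.23], 'tool_rot': [-0.0, 0.147, 0.989, -0.001], 'force': [-0.473, -0.963, 0.021], 'torque': [-0.014, 0.012, -0.006], 'gripper_force': 0.0, 'opening': 0.9996706510476513} 0.0187
side [ 0.36  -0.6    1.404]
tube 0.75 [300. 217.] [ 0.621 -0.029  0.047]
tube 0.74 [283. 267.] [ 0.522 -0.161  0.047]
tube 0.68 [215. 228.] [0.368 0.017 0.047]
rest 0.67 [280. 272.] [ 0.512 -0.158  0.   ]
fixture 0.93 [266. 162.] [0.589 0.215 0.   ]
fixture 0.73 [270. 173.] [0.589 0.17  0.   ]
fixture 0.7 [339. 192.] [0.775 0.033 0.   ]
fixture_v 0.93 [266. 162.] [0.58  0.183 0.055]
fixture_v 0.73 [270. 173.] [0.58  0.139 0.055]
fixture_v 0.7 [339. 192.] [0.759 0.008 0.055]
strap_pivot 0.74 [246. 154.] [0.528 0.216 0.078]
strap_tip 0.73 [242. 129.] [0.54  0.298 0.1  ]
strap_tip 0.42 [248. 154.] [0.53  0.201 0.1  ]
sanding_block 0.81 [339. 196.] [0.771 0.021 0.   ]
tape_measure 0.71 [230. 132.] [0.511 0.366 0.   ]
tape_measure 0.62 [342. 192.] [0.785 0.03  0.   ]
spanner_13 0.84 [347. 300.] [ 0.67 -0.3   0.  ]
top [0.347 0.006 1.142]
tube 0.91 [281. 298.] [0.366 0.016 0.047]
tube 0.61 [347. 233.] [ 0.519 -0.146  0.047]
tube 0.6 [290. 195.] [ 0.613 -0.008  0.047]
rest 0.59 [346. 232.] [ 0.528 -0.148  0.   ]
fixture 0.72 [221. 213.] [0.579 0.169 0.   ]
fixture 0.72 [216. 203.] [0.607 0.181 0.   ]
fixture_v 0.72 [221. 213.] [0.568 0.161 0.055]
fixture_v 0.72 [216. 203.] [0.594 0.173 0.055]
strap_pivot 0.68 [199. 224.] [0.537 0.21  0.078]
strap_tip 0.65 [169. 219.] [0.545 0.275 0.1  ]
sanding_block 0.59 [276. 141.] [0.773 0.027 0.   ]
tape_measure 0.84 [139. 242.] [0.505 0.374 0.   ]
spanner_13 0.77 [407. 180.] [ 0.665 -0.31   0.   ]
spanner_13 0.47 [220. 210.] [0.586 0.171 0.   ]
```

```bash
cd pics; python3 -c "
import cv2;a=cv2.imread('side0.png');b=cv2.imread('top0.png')
print(a.shape)"
```

```text
(420, 560, 3)
```

View pics/side0.png

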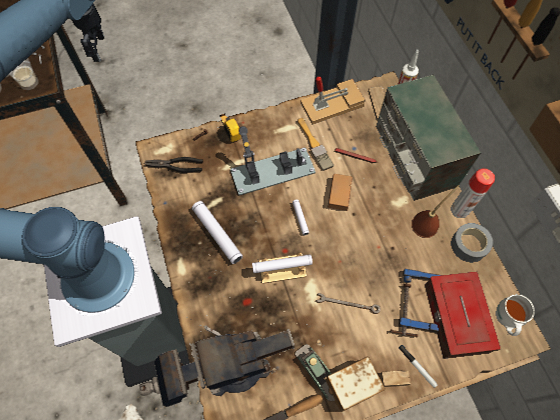

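View pics/top0.png

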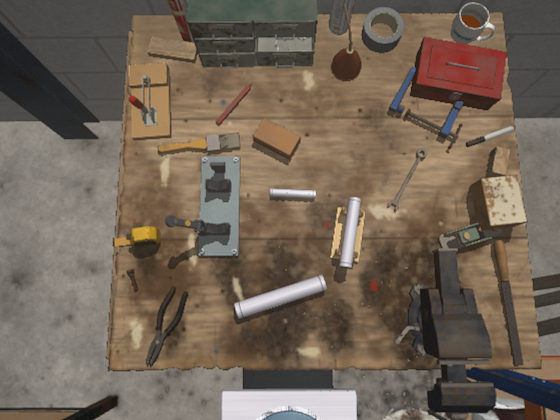

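The tube candidates in the top view are a large one at (281,298) lying on the bench, a small one at (293,195), and one at (348,233) lying in the wooden rest. The third fits the description, since it is the only one carried by the rest. The fixture is around (220,207), with the stop at its top end near (216,165) and the strap thrown back to the left at (180,222). I'll confirm with a crop and measure.

```bash
python3 - <<'E'
from h import *
out=[]
for c in("top","side"):
    f,R,t=cam(c); im=f["frame"]
    x0,y0=(165,145) if c=="top" else (210,120)
    out.append(cv2.resize(im[y0:y0+130,x0:x0+(225 if c=="top" else 130)][:, :, ::-1],None,fx=2.2 if c=="top" else 2.2,fy=2.2,interpolation=cv2.INTER_CUBIC))
    for n,z in(("tube",.047),("fixture",.010),("rest",.008)):
        for d in arm.silhouettes(c,n)[:4]:
            m=d["pixels"].astype(np.uint8); p=np.argwhere(m)[:,::-1]
            W=np.array([atz(f,R,t,q,z)[:2] for q in p],np.float32)
            r=cv2.minAreaRect(W); b=cv2.boxPoints(r)
            w=W-W.mean(0); u=np.linalg.svd(w,full_matrices=False)[2][0]
            print(c,n,round(d["score"],2),d["bbox"],"rect c",np.round(r[0],4),"size",np.round(r[1],3),"ang",round(r[2],1),"pca",np.round(u,3),"mean",W.mean(0).round(4))
            
cv2.imwrite("pics/crop.png",np.hstack(out)); print(np.hstack(out).shape)
E
```

```text
top tube 0.88 [269.8, 192.1, 47.0, 6.7] rect c [ 0.6191 -0.0135] size [0.111 0.023] ang 87.9 pca [-0.049 -0.999] mean [ 0.6199 -0.0159]
top tube 0.84 [234.8, 273.4, 92.9, 44.0] rect c [0.3699 0.0168] size [0.041 0.222] ang 18.5 pca [ 0.308 -0.951] mean [0.3696 0.0176]
top tube 0.59 [340.3, 198.3, 23.5, 69.8] rect c [ 0.5223 -0.1525] size [0.03  0.176] ang 80.1 pca [-0.985  0.172] mean [ 0.5207 -0.1521]
top tube 0.27 [166.5, 154.3, 73.6, 104.7] rect c [0.5906 0.2068] size [0.179 0.252] ang 89.6 pca [-0.997  0.071] mean [0.5826 0.1721]
top fixture 0.74 [166.9, 160.0, 76.6, 95.6] rect c [0.6    0.2148] size [0.187 0.258] ang 89.7 pca [-0.997  0.078] mean [0.5899 0.1785]
top rest 0.66 [331.7, 207.7, 33.7, 54.3] rect c [ 0.5238 -0.1522] size [0.07  0.131] ang 80.4 pca [-0.981  0.193] mean [ 0.5238 -0.1477]
side tube 0.69 [290.4, 198.6, 18.5, 37.8] rect c [ 0.6193 -0.0254] size [0.12 0.02] ang 86.0 pca [-0.06  -0.998] mean [ 0.6197 -0.0266]
side tube 0.6 [254.6, 260.2, 55.2, 12.5] rect c [ 0.5202 -0.1511] size [0.032 0.171] ang 80.0 pca [-0.985  0.171] mean [ 0.5183 -0.1506]
side tube 0.57 [189.5, 198.2, 52.2, 63.9] rect c [0.3676 0.0096] size [0.048 0.234] ang 19.8 pca [ 0.328 -0.945] mean [0.3682 0.0049]
side fixture 0.92 [230.6, 123.8, 85.2, 70.8] rect c [0.5974 0.245 ] size [0.264 0.253] ang 0.0 pca [ 0.971 -0.238] mean [0.5856 0.1855]
side rest 0.61 [259.2, 257.6, 47.4, 24.8] rect c [ 0.523  -0.1506] size [0.075 0.128] ang 78.3 pca [-0.957  0.289] mean [ 0.5182 -0.1654]
(286, 781, 3)
```

View pics/crop.png

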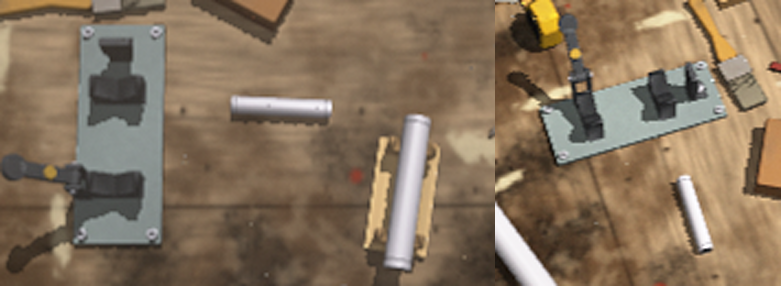

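The crop shows the rest's tube at (405,190), about 30 x 175 mm, so it is the one meant. The other two measure 22 and 41 mm across. The strap points to +y, with its paddle at (12,168) in the crop. Next I measure the fixture plate precisely by colour.

```bash
python3 - <<'E'
from h import *
for c,(x0,y0,x1,y1) in(("top",(195,150,250,262)),("side",(225,140,322,200))):
    f,R,t=cam(c); im=f["frame"].astype(int)
    m=np.zeros(im.shape[:2],np.uint8)
    m[y0:y1,x0:x1]=((im[...,2]-im[...,0]>-2)&(im.sum(2)>200))[y0:y1,x0:x1]
    n,l,s,_=cv2.connectedComponentsWithStats(m); k=1+s[1:,4].argmax(); p=np.argwhere(l==k)[:,::-1]
    W=np.array([atz(f,R,t,q,.01)[:2] for q in p],np.float32)
    r=cv2.minAreaRect(W); print(c,s[k],np.round(r[0],4),np.round(r[1],3),round(r[2],2)); print(cv2.boxPoints(r).round(3).tolist())
    # robust: corners via edges of visible plate: compare the template by projecting
    best=None
    from scipy.optimize import minimize
    M=cv2.morphologyEx((l==k).astype(np.uint8),cv2.MORPH_CLOSE,np.ones((5,5)))
    def poly(v):
        a=v[2];A=np.array([[np.cos(a),-np.sin(a)],[np.sin(a),np.cos(a)]])
        return [proj(f,R,t,[*(np.array(v[:2])+A@np.array(q)),.01]) for q in((-.13,-.05),(.13,-.05),(.13,.05),(-.13,.05))]
    hull=cv2.convexHull(p.astype(np.int32))[:,0].astype(float)
    def cost(v):
        P=np.array(poly(v),np.float32)
        d=np.array([cv2.pointPolygonTest(P.reshape(-1,1,2),(float(h[0]),float(h[1])),True)-.5 for h in hull])
        return np.minimum(np.abs(d),3).sum()
    b=min((minimize(cost,[.59+i*.01,.165+j*.008,k2],method="Nelder-Mead",options=dict(initial_simplex=None,xatol=1e-5)) for i in(-1,0,1) for j in(-1,0,1) for k2 in(-.05,.0,.05)),key=lambda o:o.fun)
    print("fit",b.x.round(4),b.fun/len(hull),len(hull))
    # tube axis ends
    print("tip/pivot",[(d["score"],) and atz(f,R,t,d["uv"],.078).round(3) for d in arm.tip_of(c,"strap_pivot")[:1]])
E
```

```text
top [ 195  157   45   99 2945] [0.5984 0.1779] [0.109 0.255] 89.98
[[0.47099998593330383, 0.12300000339746475], [0.7260000109672546, 0.12300000339746475], [0.7260000109672546, 0.2329999953508377], [0.47099998593330383, 0.2329999953508377]]
fit [ 0.5997  0.1723 -0.0055] 0.7823567266832422 9
tip/pivot [array([0.535, 0.214, 0.078])]
side [ 231  148   84   47 1789] [0.5979 0.1723] [0.257 0.102] 0.18
[[0.4690000116825104, 0.22300000488758087], [0.4690000116825104, 0.12099999934434891], [0.7269999980926514, 0.12200000137090683], [0.7260000109672546, 0.2240000069141388]]
fit [ 0.598   0.1719 -0.0014] 0.2798098277662863 16
tip/pivot [array([0.527, 0.223, 0.078])]
```

The fixture's yaw is about 0, its y about 0.172 and its origin x about 0.588 (pivot and V-blocks agree). The tube is at (0.521, -0.1515), with its axis at -9.9°. I'll write a helper for the shifts and set out.

```bash
cat >> h.py <<'E'
from scipy.spatial.transform import Rotation as Ro
def go(p,ang):
    s=arm.sense(); w,x,y,z=s["tool_rot"]; A=Ro.from_quat([x,y,z,w]).as_matrix()
    cur=np.degrees(np.arctan2(A[1,0],A[0,0])); d=(ang-cur+180)%360-180
    print("linear",(A.T@(np.array(p)-s["tool_pos"])*1000).round(1).tolist(),"yaw",round(-d,2),"from",np.round(s["tool_pos"],4).tolist(),round(cur,2),"t",round(s["time_s"],2),"F",np.round(s["force"],1).tolist(),"open",round(s["opening"],3))
E
python3 -c "
from h import *
go([.531,-.153,.14],170.1)"
```

```text
linear [-552.6, -642.1, 91.3] yaw -6.99 from [0.1889, 0.622, 0.2313] 163.11 t 1.6 F [0.7, 0.1, -0.1] open 1.005
```

```bash
python3 -m crank '{"fingers":[0,0,0,0,0,0,0,0,0,0,0,0],"linear":[[-553,-642,0],[-553,-642,0],[-553,-642,0],[-553,-642,0],[-553,-642,0],[-553,-642,0],[-553,-642,0],[-553,-642,0],[-553,-642,0],[-553,-642,0],[-553,-642,0],[-553,-642,0]],"yaw":[-7,-7,-7,-7,-7,-7,-7,-7,-7,-7,-7,-7]}' 50; python3 -c "
from h import *
go([.531,-.153,.14],170.1)"
```

```text
time_s: 2.6
tool_pos: [0.3914, 0.1628, 0.2317]
tool_rot: [0.001, 0.086, 0.996, 0.0]
force: [1.6, 0.2, 0.5]
opening: 1.0
gripper_force: 0.0
linear [-191.6, -287.2, 91.9] yaw 0.02 from [0.3914, 0.1628, 0.2317] 170.12 t 2.6 F [1.6, 0.2, 0.5] open 1.0
```

```bash
python3 -m crank '{"fingers":[0,0,0,0,0,0,0,0,0,0,0,0],"linear":[[-192,-287,50],[-192,-287,50],[-192,-287,50],[-192,-287,50],[-192,-287,50],[-192,-287,50],[-192,-287,50],[-192,-287,50],[-192,-287,90],[-192,-287,90],[-192,-287,90],[-192,-287,90]],"yaw":[0,0,0,0,0,0,0,0,0,0,0,0]}'; python3 -c "
from h import *
go([.531,-.153,.0285],170.1)
f,R,t=cam('side'); cv2.imwrite('pics/a.png',cv2.resize(f['frame'][190:340,200:400,::-1],None,fx=3,fy=3))
g=arm.sense()['tool_pos'];print(proj(f,R,t,[.531,-.153,.047]))"
```

```text
time_s: 3.6
tool_pos: [0.5308, -0.1505, 0.1416]
tool_rot: [-0.0, 0.086, 0.996, 0.0]
force: [-0.4, 0.3, 0.0]
opening: 1.001
gripper_force: 0.0
linear [-0.7, -2.4, 113.1] yaw 0.03 from [0.5308, -0.1505, 0.1416] 170.13 t 3.6 F [-0.4, 0.3, 0.0] open 1.001
[np.float64(285.38522502032424), np.float64(263.1998447051068)]
```

View pics/a.png

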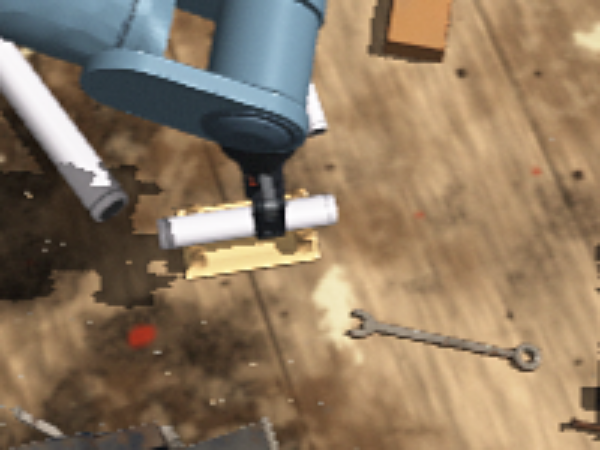

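The gripper hangs above the tube, with its fingers at crop (268,205), across the tube and slightly past its middle. I'll descend and grip.

```bash
python3 -m crank '{"fingers":[0,0,0,0,0,0,200,200,200,200,200,200],"linear":[[0,-2,30],[0,-2,60],[0,-2,90],[0,-2,113],[0,-2,113],[0,-2,113],[0,-2,113],[0,-2,113],[0,-2,113],[0,-2,113],[0,-2,113],[0,-2,113]],"yaw":[0,0,0,0,0,0,0,0,0,0,0,0]}' 50; python3 -c "
from h import *
go([.531,-.153,.0285],170.1)"
```

```text
time_s: 4.65
tool_pos: [0.5314, -0.1524, 0.0297]
tool_rot: [0.001, 0.086, 0.996, 0.001]
force: [-1.4, 5.5, 7.0]
opening: 0.332
gripper_force: 48.8
linear [0.3, -0.7, 1.2] yaw -0.02 from [0.5314, -0.1524, 0.0297] 170.08 t 4.65 F [-1.4, 5.5, 7.0] open 0.332
```

```bash
python3 -m crank '{"fingers":[200,200,200,200,200,200],"linear":[[0,0,-20],[0,0,-50],[0,0,-80],[0,0,-110],[0,0,-110],[0,0,-110]],"yaw":[0,0,0,0,0,0]}'; python3 -c "
from h import *
go([.580,.172,.14],180)"
```

```text
time_s: 5.15
tool_pos: [0.5315, -0.1536, 0.1401]
tool_rot: [0.002, 0.086, 0.996, -0.001]
force: [0.9, -0.4, -2.5]
opening: 0.335
gripper_force: 50.1
linear [8.2, 329.1, -0.3] yaw -9.89 from [0.5315, -0.1536, 0.1401] 170.11 t 5.15 F [0.9, -0.4, -2.5] open 0.335
```

```bash
python3 -m crank '{"fingers":[200,200,200,200,200,200,200,200,200,200,200,200],"linear":[[8,30,0],[8,60,0],[8,95,0],[8,130,0],[8,165,0],[8,200,0],[8,235,0],[8,270,0],[8,300,0],[8,329,0],[8,329,0],[8,329,0]],"yaw":[-2,-4,-6,-8,-10,-10,-10,-10,-10,-10,-10,-10]}'; python3 - <<'E'
from h import *
go([.580,.172,.14],180)
o=[]
for c in("top","side"):
    f,R,t=cam(c); im=f['frame']
    x0,y0=(150,140) if c=="top" else (200,90)
    o.append(cv2.resize(im[y0:y0+130,x0:x0+130,::-1],None,fx=3,fy=3,interpolation=cv2.INTER_CUBIC))
    for n in("tube",):
      for d in arm.silhouettes(c,n)[:4]:
        p=np.argwhere(d["pixels"])[:,::-1]; W=np.array([atz(f,R,t,q,.159)[:2] for q in p],np.float32); r=cv2.minAreaRect(W)
        print(c,round(d["score"],2),d["bbox"],np.round(r[0],4),np.round(r[1],3),round(r[2],1))
cv2.imwrite("pics/b.png",np.hstack(o))
E
```

```text
time_s: 6.15
tool_pos: [0.5775, 0.1735, 0.1356]
tool_rot: [-0.002, -0.002, 1.0, -0.0]
force: [0.0, -1.1, -2.2]
opening: 0.334
gripper_force: 50.2
linear [-2.5, -1.6, -4.4] yaw 0.26 from [0.5775, 0.1735, 0.1356] -179.74 t 6.15 F [0.0, -1.1, -2.2] open 0.334
top 0.72 [232.2, 273.9, 97.5, 44.6] [0.3678 0.0156] [0.034 0.197] 17.8
top 0.69 [267.5, 191.1, 49.8, 6.0] [ 0.5911 -0.0114] [0.1   0.021] 87.7
side 0.69 [192.5, 199.6, 48.3, 63.6] [ 0.3665 -0.0424] [0.035 0.209] 17.9
side 0.66 [234.2, 141.6, 54.5, 19.5] [0.5667 0.1701] [0.037 0.172] 90.0
side 0.64 [293.4, 200.1, 14.1, 33.2] [ 0.5983 -0.0747] [0.107 0.018] 85.5
```

View pics/b.png

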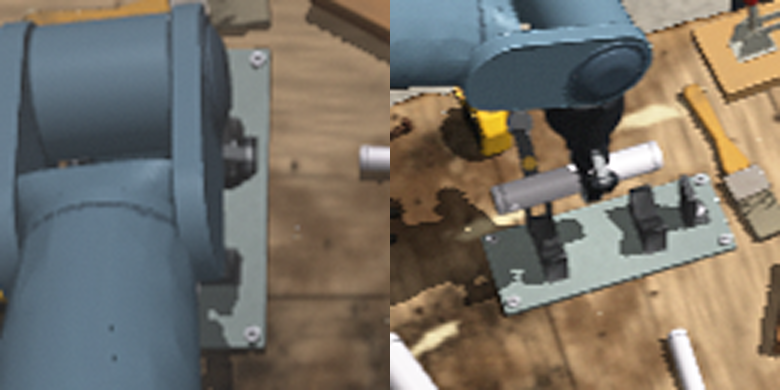

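The tube hangs level above the fixture, with the grip at crop (600,170) and the strap cheek at (540,225). I'll check the fixture's origin x with a projected overlay of the V-block outlines.

```bash
python3 - <<'E'
from h import *
o=[]
for c,(x0,y0) in(("top",(160,145)),("side",(220,110))):
    f,R,t=cam(c); im=cv2.imread(f"pics/{c}0.png"); k=3.5
    a=cv2.resize(im[y0:y0+120,x0:x0+110],None,fx=k,fy=k,interpolation=cv2.INTER_CUBIC)
    O=np.array([.588,.172,0])
    def L(P,col):
        q=((np.array([proj(f,R,t,O+np.array(p)) for p in P])-[x0,y0]+.5)*k).astype(np.int32); cv2.polylines(a,[q],True,col,1)
    for bx in(-.055,.055):
        L([(bx+i*.012,j*.030,.054) for i,j in((-1,-1),(1,-1),(1,1),(-1,1))],(0,255,255))
        L([(bx+i*.012,-.030,z) for i,z in((-1,.054),(1,.054),(1,.01),(-1,.01))],(0,255,0))
    L([(x-.0+.01,y,.01) for x,y in((-.13,-.05),(.13,-.05),(.13,.05),(-.13,.05))],(0,0,255))
    L([(-.064,.038,.087),(-.046,.038,.087)],(255,0,255))
    o.append(a)
cv2.imwrite("pics/c.png",np.hstack(o))
E
```

```text
(no output)
```

View pics/c.png

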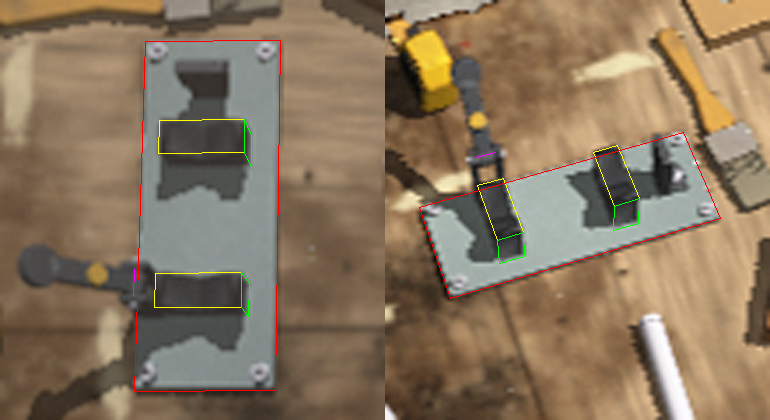

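The overlay fits. The V-block outlines sit on the dark blocks at (202,137) and (198,290) in the top crop, and the plate outline matches too. Now I lower the tube.

```bash
python3 -m crank '{"fingers":[200,200,200,200,200,200,200],"linear":[[-2,0,10],[-2,0,30],[-2,0,50],[-2,0,70],[-2,0,86],[-2,0,86],[-2,0,86]],"yaw":[0,0,0,0,0,0,0]}'; python3 -c "
from h import *
go([.580,.172,.0365],180)"
```

```text
time_s: 7.03
tool_pos: [0.5803, 0.172, 0.051]
tool_rot: [-0.001, -0.001, 1.0, -0.0]
force: [0.6, -0.6, -2.4]
opening: 0.334
gripper_force: 50.3
linear [0.3, 0.0, 14.5] yaw 0.07 from [0.5803, 0.172, 0.051] -179.93 t 7.03 F [0.6, -0.6, -2.4] open 0.334
```

```bash
python3 -m crank '{"fingers":[200,200,200,200,200,200],"linear":[[0,0,4],[0,0,8],[0,0,11],[0,0,11],[0,0,11],[0,0,11]],"yaw":[0,0,0,0,0,0]}'; python3 -m crank '{"fingers":[200,200,200,200],"linear":[[0,0,1],[0,0,1],[0,0,2],[0,0,2]],"yaw":[0,0,0,0]}'
```

```text
time_s: 7.53
tool_pos: [0.5814, 0.1726, 0.0417]
tool_rot: [0.0, -0.001, 1.0, 0.0]
force: [-0.3, 0.1, -2.2]
opening: 0.332
gripper_force: 50.3
time_s: 7.87
tool_pos: [0.5813, 0.1726, 0.0394]
tool_rot: [0.0, -0.001, 1.0, 0.0]
force: [-0.5, 0.9, -1.1]
opening: 0.338
gripper_force: 50.3
```

```bash
python3 -m crank '{"fingers":[200,200,200,200],"linear":[[0,0,1],[0,0,1],[0,0,1],[0,0,1]],"yaw":[0,0,0,0]}'; python3 -m crank '{"fingers":[200,200,200,200],"linear":[[0,0,1],[0,0,1],[0,0,1],[0,0,1]],"yaw":[0,0,0,0]}'
```

```text
time_s: 8.2
tool_pos: [0.5815, 0.1728, 0.0389]
tool_rot: [0.0, -0.001, 1.0, 0.0]
force: [-0.2, 3.2, 4.0]
opening: 0.337
gripper_force: 50.9
time_s: 8.53
tool_pos: [0.5817, 0.1731, 0.0385]
tool_rot: [0.001, -0.001, 1.0, 0.001]
force: [-3.2, 3.3, 6.8]
opening: 0.336
gripper_force: 51.4
```

The tube is touching down in the Vs, with a slight push from +y. I'll release so it self-centres, shift 1 mm in y, and regrip lightly.

```bash
python3 -m crank '{"fingers":[60,60,60,60,60,200,200,200,200,200,200,200],"linear":[[0,0,-1],[0,0,-1],[0,1,-1],[0,1,-1],[0,1,-1],[0,1,-1],[0,1,-1],[0,1,-1],[0,1,-1],[0,1,-1],[0,1,-1],[0,1,-1]],"yaw":[0,0,0,0,0,0,0,0,0,0,0,0]}' 20;  python3 -c "
from h import *
go([.580,.172,.0365],180)"
```

```text
time_s: 9.53
tool_pos: [0.5812, 0.1739, 0.0384]
tool_rot: [0.0, -0.001, 1.0, 0.0]
force: [-0.0, 4.8, 0.8]
opening: 0.342
gripper_force: 21.6
linear [1.2, -1.9, 1.9] yaw 0.1 from [0.5812, 0.1739, 0.0384] -179.9 t 9.53 F [-0.0, 4.8, 0.8] open 0.342
```

```bash
python3 -m crank '{"fingers":[60,60,60,60,60,200,200,200,200,200,200,200],"linear":[[0,0,0],[0,0,0],[0,1,0],[0,1,0],[0,1,0],[0,1,0],[0,1,0],[0,1,0],[0,1,0],[0,1,0],[0,1,0],[0,1,0]],"yaw":[0,0,0,0,0,0,0,0,0,0,0,0]}' 20;  python3 -m crank '{"fingers":[200,200],"linear":[[-3,0,0],[-3,0,0]],"yaw":[0,0]}'
```

```text
time_s: 10.53
tool_pos: [0.5812, 0.1739, 0.0384]
tool_rot: [-0.0, -0.001, 1.0, -0.0]
force: [-1.3, -3.8, 3.4]
opening: 0.344
gripper_force: 21.5
time_s: 10.7
tool_pos: [0.5827, 0.174, 0.0383]
tool_rot: [-0.002, -0.001, 1.0, -0.001]
force: [-7.6, -6.5, 9.3]
opening: 0.342
gripper_force: 22.1
```

```bash
python3 -m crank '{"fingers":[200,200,200],"linear":[[0,-0.5,-1],[0,-0.5,-1],[0,-0.5,-1]],"yaw":[0,0,0]}'; python3 -m crank '{"fingers":[200,200,200],"linear":[[-2,0,0],[-2,0,0],[-2,0,0]],"yaw":[0,0,0]}'
```

```text
time_s: 10.95
tool_pos: [0.5839, 0.1743, 0.0389]
tool_rot: [-0.0, -0.001, 1.0, 0.0]
force: [-0.8, -0.2, -1.0]
opening: 0.34
gripper_force: 21.2
time_s: 11.2
tool_pos: [0.5863, 0.1742, 0.0391]
tool_rot: [0.0, -0.001, 1.0, 0.0]
force: [-1.0, -0.7, -2.6]
opening: 0.342
gripper_force: 21.1
```

```bash
for i in 1 2; do :; done; python3 -m crank '{"fingers":[200,200,200,200],"linear":[[-1,0,0],[-2,0,0],[-3,0,0],[-3,0,0]],"yaw":[0,0,0,0]}'; python3 -m crank '{"fingers":[200,200,200],"linear":[[-1,0,0],[-2,0,0],[-2,0,0]],"yaw":[0,0,0]}'; python3 -m crank '{"fingers":[200,200,200],"linear":[[-1,0,0],[-2,0,0],[-2,0,0]],"yaw":[0,0,0]}'
```

```text
time_s: 11.53
tool_pos: [0.5894, 0.174, 0.0393]
tool_rot: [0.0, -0.001, 1.0, 0.0]
force: [-1.7, -0.4, -2.1]
opening: 0.343
gripper_force: 21.1
time_s: 11.78
tool_pos: [0.5914, 0.174, 0.0394]
tool_rot: [0.0, -0.001, 1.0, 0.0]
force: [0.0, 0.9, -2.8]
opening: 0.344
gripper_force: 21.1
time_s: 12.03
tool_pos: [0.5934, 0.174, 0.0394]
tool_rot: [0.0, -0.001, 1.0, 0.0]
force: [0.1, -0.5, -2.0]
opening: 0.342
gripper_force: 21.1
```

```bash
python3 -m crank '{"fingers":[200,200,200],"linear":[[-1,0,0.5],[-2,0,0.5],[-2,0,0.5]],"yaw":[0,0,0]}'; python3 -m crank '{"fingers":[200,200,200],"linear":[[-1,0,0],[-2,0,0],[-2,0,0]],"yaw":[0,0,0]}'; python3 -m crank '{"fingers":[200,200,200],"linear":[[-1,0,0],[-2,0,0],[-2,0,0]],"yaw":[0,0,0]}'
```

```text
time_s: 12.28
tool_pos: [0.5953, 0.174, 0.0388]
tool_rot: [0.0, -0.001, 1.0, 0.0]
force: [-0.3, -0.4, -2.2]
opening: 0.342
gripper_force: 21.1
time_s: 12.53
tool_pos: [0.5974, 0.174, 0.0389]
tool_rot: [0.0, -0.001, 1.0, 0.0]
force: [0.1, 0.2, -1.8]
opening: 0.338
gripper_force: 21.1
time_s: 12.78
tool_pos: [0.5994, 0.174, 0.0389]
tool_rot: [0.0, -0.001, 1.0, 0.0]
force: [0.4, 0.3, -1.3]
opening: 0.339
gripper_force: 21.1
```

```bash
python3 -m crank '{"fingers":[200,200,200],"linear":[[-1,0,0],[-2,0,0],[-2,0,0]],"yaw":[0,0,0]}'; python3 -m crank '{"fingers":[200,200,200],"linear":[[-1,0,0],[-2,0,0],[-2,0,0]],"yaw":[0,0,0]}'; python3 -m crank '{"fingers":[200,200,200],"linear":[[-1,0,0],[-2,0,0],[-2,0,0]],"yaw":[0,0,0]}' | head -4
```

```text
time_s: 13.03
tool_pos: [0.6014, 0.174, 0.0388]
tool_rot: [0.0, -0.001, 1.0, 0.0]
force: [0.2, 0.9, -2.0]
opening: 0.344
gripper_force: 21.1
time_s: 13.28
tool_pos: [0.6034, 0.174, 0.0388]
tool_rot: [0.0, -0.001, 1.0, 0.0]
force: [-0.3, -0.4, -2.9]
opening: 0.339
gripper_force: 21.1
time_s: 13.53
tool_pos: [0.6054, 0.174, 0.0388]
tool_rot: [0.0, -0.001, 1.0, 0.0]
force: [-0.4, 0.3, -2.1]
```

```bash
python3 -m crank '{"fingers":[200,200,200],"linear":[[-1,0,0],[-2,0,0],[-2,0,0]],"yaw":[0,0,0]}'; python3 -m crank '{"fingers":[200,200,200],"linear":[[-1,0,0],[-2,0,0],[-2,0,0]],"yaw":[0,0,0]}'
```

```text
time_s: 13.78
tool_pos: [0.6074, 0.174, 0.0389]
tool_rot: [0.0, -0.001, 1.0, 0.0]
force: [-0.3, 0.0, -2.3]
opening: 0.346
gripper_force: 21.1
time_s: 14.03
tool_pos: [0.6083, 0.174, 0.0387]
tool_rot: [-0.001, -0.001, 1.0, -0.0]
force: [-5.0, -0.5, 1.1]
opening: 0.342
gripper_force: 21.5
```

```bash
python3 -m crank '{"fingers":[200,200,200],"linear":[[-1,0,0],[-2,0,0],[-2,0,0]],"yaw":[0,0,0]}'
```

```text
time_s: 14.28
tool_pos: [0.6083, 0.174, 0.0386]
tool_rot: [-0.004, -0.001, 1.0, -0.0]
force: [-13.7, -1.8, 8.4]
opening: 0.344
gripper_force: 22.1
```

It is butted against the stop at about 10 N. I'll hold briefly at a slightly lower push.

```bash
python3 -m crank '{"fingers":[200,200,200,200],"linear":[[0.5,0,0],[0.5,0,0],[0.5,0,0],[0.5,0,0]],"yaw":[0,0,0,0]}'; python3 -m crank '{"fingers":[200,200,200,120,60,60,60,60],"linear":[[1.5,0,0],[1.5,0,0],[1.5,0,0],[1.5,0,0],[1.5,0,0],[1.5,0,0],[1.5,0,0],[1.5,0,0]],"yaw":[0,0,0,0,0,0,0,0]}'; python3 -c "
from h import *
go([.608,.174,.17],180)"
```

```text
time_s: 14.62
tool_pos: [0.6083, 0.174, 0.0386]
tool_rot: [-0.003, -0.001, 1.0, -0.0]
force: [-10.6, -1.4, 5.6]
opening: 0.342
gripper_force: 21.8
time_s: 15.28
tool_pos: [0.6097, 0.174, 0.0391]
tool_rot: [0.001, -0.001, 1.0, 0.0]
force: [-0.1, -0.5, -1.2]
opening: 0.767
gripper_force: 0.0
linear [1.5, -0.0, -130.9] yaw 0.1 from [0.6097, 0.174, 0.0391] -179.9 t 15.28 F [-0.1, -0.5, -1.2] open 0.767
```

Contact is made and released. Next I raise, shut the fingers and go beyond the strap on the +y side at height.

```bash
python3 -m crank '{"fingers":[60,60,60,60,60,200,255,255],"linear":[[0,0,-15],[0,0,-50],[0,0,-90],[0,0,-130],[0,0,-165],[0,0,-165],[0,0,-165],[0,0,-165]],"yaw":[0,0,0,0,0,0,0,0]}'; python3 - <<'E'
from h import *
go([.532,.318,.20],180)
o=[]
for c in("top","side"):
    f,R,t=cam(c); im=f['frame']
    x0,y0=(150,140) if c=="top" else (200,90)
    o.append(cv2.resize(im[y0:y0+130,x0:x0+130,::-1],None,fx=3,fy=3,interpolation=cv2.INTER_CUBIC))
    for n,z in(("tube",.055),):
      for d in arm.silhouettes(c,n)[:4]:
        p=np.argwhere(d["pixels"])[:,::-1]; W=np.array([atz(f,R,t,q,z)[:2] for q in p],np.float32); r=cv2.minAreaRect(W)
        print(c,round(d["score"],2),d["bbox"],np.round(r[0],4),np.round(r[1],3),round(r[2],1))
    for th in(2.1,2.2,2.3,2.4):
        print(th,np.round(proj(f,R,t,[.532,.212-.08*np.cos(th)+.005*np.sin(th),.078+.08*np.sin(th)+.005*np.cos(th)])))
    print([d["uv"] for d in arm.tip_of(c,"strap_tip")[:2]])
cv2.imwrite("pics/d.png",np.hstack(o))
E
```

```text
time_s: 15.95
tool_pos: [0.6089, 0.174, 0.2041]
tool_rot: [0.0, -0.001, 1.0, 0.0]
force: [1.0, -0.0, 0.4]
opening: 0.344
gripper_force: 0.0
linear [76.6, 144.1, 4.1] yaw 0.11 from [0.6089, 0.174, 0.2041] -179.89 t 15.95 F [1.0, -0.0, 0.4] open 0.344
top 0.87 [266.6, 191.5, 49.7, 5.6] [ 0.6175 -0.0134] [0.111 0.024] 87.0
top 0.71 [210.6, 179.1, 12.1, 58.7] [0.5829 0.1712] [0.028 0.137] 89.8
top 0.69 [234.1, 274.2, 93.5, 43.1] [0.3705 0.0162] [0.04 0.22] 17.8
2.1 [172. 221.]
2.2 [170. 222.]
2.3 [168. 222.]
2.4 [166. 223.]
[]
side 0.77 [247.7, 152.5, 49.5, 21.9] [0.5974 0.1747] [0.039 0.177] 88.6
side 0.75 [192.0, 196.6, 49.4, 64.1] [0.3669 0.0046] [0.041 0.231] 17.7
2.1 [242. 131.]
2.2 [242. 131.]
2.3 [242. 130.]
2.4 [241. 130.]
[[348.4, 302.8], [241.7, 130.3]]
```

View pics/d.png

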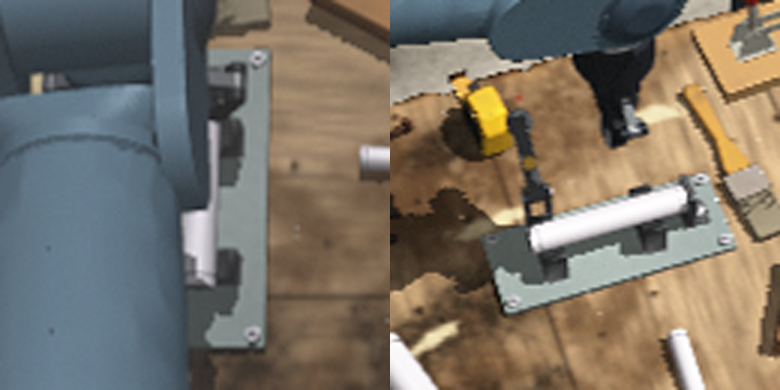

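The tube lies in both Vs and meets the stop at (690,195). The strap stands thrown back with its paddle at (520,122), matching the model. I'll move beyond it and descend.

```bash
python3 -m crank '{"fingers":[255,255,255,255,255,255,255,255,255,255,255],"linear":[[20,30,0],[40,60,0],[60,95,0],[77,130,0],[77,144,0],[77,144,4],[77,144,30],[77,144,60],[77,144,74],[77,144,74],[77,144,74]],"yaw":[0,0,0,0,0,0,0,0,0,0,0]}'; python3 -c "
from h import *
go([.532,.29,.13],180)"
```

```text
time_s: 17.17
tool_pos: [0.5319, 0.3169, 0.129]
tool_rot: [-0.001, -0.0, 1.0, -0.0]
force: [-0.3, 0.4, 0.5]
opening: -0.0
gripper_force: 0.0
linear [-0.0, -26.9, -1.0] yaw 0.05 from [0.5319, 0.3169, 0.129] -179.95 t 17.17 F [-0.3, 0.4, 0.5] open -0.0
```

```bash
python3 -m crank '{"fingers":[255,255,255,255,255,255,255,255],"linear":[[0,-15,0],[0,-27,0],[0,-35,-4],[0,-43,-8],[0,-51,-12],[0,-59,-16],[0,-67,-19],[0,-67,-19]],"yaw":[0,0,0,0,0,0,0,0]}'; python3 -m crank '{"fingers":[255,255,255,255,255],"linear":[[0,-7,0],[0,-14,0],[0,-21,-1],[0,-21,-1],[0,-21,-1]],"yaw":[0,0,0,0,0]}'; python3 -c "
from h import *
go([.532,.204,.150],180)
f,R,t=cam('side'); cv2.imwrite('pics/e.png',cv2.resize(f['frame'][90:220,200:330,::-1],None,fx=3,fy=3,interpolation=cv2.INTER_CUBIC))"
```

```text
time_s: 17.83
tool_pos: [0.5328, 0.2493, 0.1502]
tool_rot: [0.001, -0.0, 1.0, -0.0]
force: [0.1, -0.2, -0.8]
opening: -0.003
gripper_force: 0.0
time_s: 18.25
tool_pos: [0.5316, 0.2291, 0.1491]
tool_rot: [-0.001, -0.001, 1.0, -0.001]
force: [1.4, -0.5, 0.4]
opening: 0.002
gripper_force: 0.0
linear [-0.4, -25.1, -0.9] yaw 0.07 from [0.5316, 0.2291, 0.1491] -179.93 t 18.25 F [1.4, -0.5, 0.4] open 0.002
```

View pics/e.png

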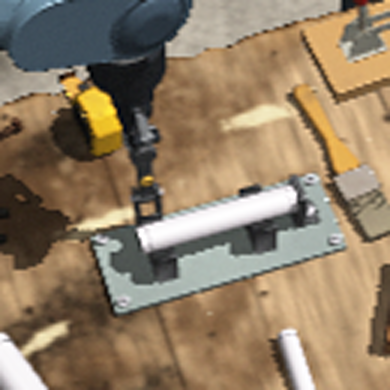

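The strap is now about upright, with the fingers at its +y face (140,150). I'll carry on over the top.

```bash
python3 -m crank '{"fingers":[255,255,255,255,255,255,255,255],"linear":[[0,-8,-1],[0,-16,-1],[0,-25,-1],[0,-36,2],[0,-47,7],[0,-57,13],[0,-67,21],[0,-67,21]],"yaw":[0,0,0,0,0,0,0,0]}'; python3 -c "
from h import *
go([.532,.1475,.112],180)"
```

```text
time_s: 18.97
tool_pos: [0.5313, 0.1605, 0.1268]
tool_rot: [-0.001, -0.0, 1.0, -0.001]
force: [0.2, -0.8, -0.8]
opening: -0.0
gripper_force: 0.0
linear [-0.8, -13.0, 14.8] yaw 0.0 from [0.5313, 0.1605, 0.1268] -180.0 t 18.97 F [0.2, -0.8, -0.8] open -0.0
```

```bash
python3 -m crank '{"fingers":[255,255,255,255,255,255,255],"linear":[[0,-5,5],[0,-10,10],[0,-13,15],[0,-16,20],[0,-19,25],[0,-21,30],[0,-21,30]],"yaw":[0,0,0,0,0,0,0]}';  python3 -m crank '{"fingers":[255,255,255,255,255,255],"linear":[[0,-1,3],[0,-1,6],[0,-1,8],[0,-1,9],[0,-1,9],[0,-1,9]],"yaw":[0,0,0,0,0,0]}'
```

```text
time_s: 19.55
tool_pos: [0.5316, 0.1414, 0.0975]
tool_rot: [-0.001, -0.001, 1.0, -0.0]
force: [-0.5, 0.5, 0.3]
opening: 0.003
gripper_force: 0.0
time_s: 20.05
tool_pos: [0.5321, 0.141, 0.0896]
tool_rot: [-0.0, -0.001, 1.0, 0.0]
force: [0.3, -0.7, 0.5]
opening: 0.002
gripper_force: 0.0
```

```bash
python3 -m crank '{"fingers":[255,255,255,255,255],"linear":[[0,0,1],[0,0,2],[0,0,3],[0,0,4],[0,0,4]],"yaw":[0,0,0,0,0]}';  python3 -m crank '{"fingers":[255,255,255],"linear":[[0,0,1],[0,0,2],[0,0,2]],"yaw":[0,0,0]}'
```

```text
time_s: 20.47
tool_pos: [0.5323, 0.1408, 0.0857]
tool_rot: [0.0, -0.001, 1.0, -0.0]
force: [0.3, -0.2, -0.8]
opening: 0.0
gripper_force: 0.1
time_s: 20.72
tool_pos: [0.5322, 0.1409, 0.0836]
tool_rot: [0.0, -0.001, 1.0, 0.0]
force: [0.2, -0.3, 0.2]
opening: 0.002
gripper_force: 0.0
```

```bash
python3 - <<'E'
from h import *
go([.532,.137,.083],180)
f,R,t=cam('side'); cv2.imwrite('pics/f.png',cv2.resize(f['frame'][110:200,220:320,::-1],None,fx=5,fy=5,interpolation=cv2.INTER_CUBIC))
E
```

```text
linear [0.2, -3.9, 0.6] yaw 0.11 from [0.5322, 0.1409, 0.0836] -179.89 t 20.72 F [0.2, -0.3, 0.2] open 0.002
```

View pics/f.png

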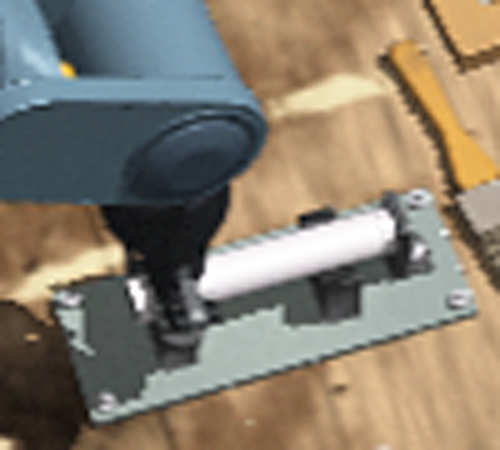

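The fingers stand on the paddle near (180,320), with the tube still against the stop. I'll press on in 1 mm steps.

```bash
python3 -m crank '{"fingers":[255,255,255],"linear":[[0,-2,1],[0,-2,1],[0,-2,1]],"yaw":[0,0,0]}';  python3 -m crank '{"fingers":[255,255,255],"linear":[[0,0,1],[0,0,1],[0,0,1]],"yaw":[0,0,0]}'
```

```text
time_s: 21.02
tool_pos: [0.5324, 0.139, 0.0829]
tool_rot: [0.0, -0.001, 1.0, 0.0]
force: [0.5, 0.9, 1.7]
opening: -0.001
gripper_force: 0.8
time_s: 21.27
tool_pos: [0.5324, 0.139, 0.0826]
tool_rot: [0.0, -0.001, 1.0, 0.0]
force: [-2.3, 1.0, 5.4]
opening: -0.001
gripper_force: 3.2
```

```bash
python3 -m crank '{"fingers":[255,255,255],"linear":[[0,0,1],[0,0,1],[0,0,1]],"yaw":[0,0,0]}'; python3 -m crank '{"fingers":[255,255,255],"linear":[[0,0,0.5],[0,0,0.5],[0,0,0.5]],"yaw":[0,0,0]}'
```

```text
time_s: 21.52
tool_pos: [0.5325, 0.139, 0.0823]
tool_rot: [-0.0, -0.001, 1.0, -0.0]
force: [-5.3, 1.1, 10.7]
opening: -0.001
gripper_force: 5.7
time_s: 21.77
tool_pos: [0.5325, 0.139, 0.0822]
tool_rot: [-0.0, -0.001, 1.0, -0.0]
force: [-5.7, 0.3, 15.0]
opening: 0.002
gripper_force: 7.2
```

```bash
python3 -m crank '{"fingers":[255,255,255,255,255,255],"linear":[[0,0,0],[0,0,0],[0,0,0],[0,0,0],[0,0,0],[0,0,0]],"yaw":[0,0,0,0,0,0]}'; python3 -m crank '{"fingers":[255,255,255,255,255,255,255,255],"linear":[[0,0,-2],[0,0,-5],[0,0,-30],[0,0,-60],[0,0,-100],[0,-20,-130],[0,-60,-130],[0,-100,-130]],"yaw":[0,0,0,0,0,0,0,0]}'; python3 -m crank '{"fingers":[255,255,255,255,255],"linear":[[0,-40,0],[0,-80,0],[0,-120,0],[0,-120,0],[0,-120,0]],"yaw":[0,0,0,0,0]}';  python3 - <<'E'
from h import *
o=[]
for c in("top","side"):
    f,R,t=cam(c); im=f['frame']; x0,y0=(170,140) if c=="top" else (215,100)
    o.append(cv2.resize(im[y0:y0+120,x0:x0+110,::-1],None,fx=3.5,fy=3.5,interpolation=cv2.INTER_CUBIC))
    for d in arm.silhouettes(c,"tube")[:4]:
        p=np.argwhere(d["pixels"])[:,::-1]; W=np.array([atz(f,R,t,q,.055)[:2] for q in p],np.float32); r=cv2.minAreaRect(W)
        print(c,round(d["score"],2),np.round(r[0],4),np.round(r[1],3),round(r[2],1))
    print([(round(d["score"],2),np.round(d["uv"]),atz(f,R,t,d["uv"],.083).round(3)) for d in arm.tip_of(c,"strap_tip")[:2]])
cv2.imwrite("pics/g.png",np.hstack(o))
E
```

```text
time_s: 22.27
tool_pos: [0.5325, 0.139, 0.0822]
tool_rot: [-0.0, -0.001, 1.0, -0.0]
force: [-7.0, 0.1, 15.2]
opening: 0.001
gripper_force: 7.2
time_s: 22.93
tool_pos: [0.5336, 0.0382, 0.2131]
tool_rot: [0.003, -0.002, 1.0, -0.001]
force: [1.1, -0.8, -0.0]
opening: 0.001
gripper_force: 0.0
time_s: 23.35
tool_pos: [0.5323, -0.0831, 0.2099]
tool_rot: [-0.0, 0.001, 1.0, 0.0]
force: [0.1, 1.1, -0.9]
opening: 0.003
gripper_force: 0.0
top 0.76 [0.3466 0.0901] [0.041 0.071] 16.2
top 0.71 [0.6191 0.0076] [0.069 0.02 ] 86.8
[(0.58, array([232., 222.]), array([0.54 , 0.13 , 0.083]))]
side 0.72 [0.3674 0.0043] [0.041 0.23 ] 18.0
side 0.68 [ 0.6187 -0.0305] [0.115 0.021] 87.4
side 0.55 [0.7612 0.0099] [0.124 0.062] 60.3
[(0.55, array([254., 176.]), array([0.528, 0.13 , 0.083]))]
```

View pics/g.png

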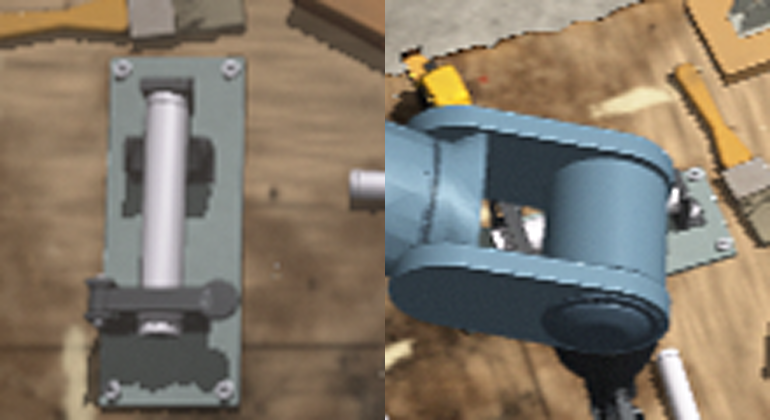

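The top view shows the strap lying shut across the tube, with its paddle at (222,298), and the tube's end touching the stop at (167,92). The robot is clear, so I'll hand in.

```bash
python3 -c "
from bench import arm
print(arm.hand_in())"
```

```text
the job is handed in; nothing more can be done
None
```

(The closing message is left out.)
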